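Try, free and hold up the cover of the stores case

ROBOT

A 6-joint arm with a two-finger parallel gripper is mounted at the origin on a cart in front of the work surface, level with it; the furniture and walls round the work are solid. World frame = base frame: x ahead of the robot, y to its left, z up, the work surface at z = 0. Lengths are in m, angles in degrees, forces in N, time in s.
With the tool pointing down it reaches from about 0.35 to 0.875 m from the base axis. Payload 4.2 kg.
Tool frame: the origin (TCP) lies midway between the tips of the shut fingers; the grasp point (between the pads) lies 19 mm behind it; z points along the fingers, y is the direction in which the jaws open and shut (so a half turn about z gives the same grasp; the last joint's range is limited). The gripper opens to 87 mm and grips with 3 to 60 N. Pads are 19 mm wide; open, the fingers measure 117 mm over their backs; the gripper's body (75 mm by 190 mm) begins 51 mm behind the grasp point.
Start: joints at [79.045, 22.042, 0.453, 0, -68.411, -14.817], TCP at [0.272, 0.563, 0.223] pointing down, gripper open.
Joint ranges: [-179.83, 179.83], [-69.29, 118.12], [-61.27, 80.66], [-181.25, 117.63], [-171.15, -9.14], [-177.46, 177.46]. Speed limits (degrees/s): [159.86, 159.86, 180, 180, 180, 180].

INTERFACE

Orientations are given as a 3x3 rotation matrix whose columns are the frame's x, y, z axes.
In Python, from station import sense, capture, finish_job gives the robot as it stands. The module is installed in compiled form; this text tells all that it offers.
- The arm moves only by the shell command python3 -m jog 'ROWS' [OPENING]. ROWS is JSON, a list of rows, each a list of 6 numbers: the shift along the tool's x, y, z in cm, then the turn, a rotation vector about the tool's x, y, z in degrees. In form: [[dx, dy, dz, wx, wy, wz], ...]. A call has exactly 5 rows; each row shifts and turns the commanded pose from where the row before left it, along the tool's axes as they then stand; what a row does not reach is not made up. A row lasts 1/12 s, in which the tool goes at most 41.7 mm and 7.16 degrees, less where a joint would pass 70% of its speed; a pose out of reach is approached as far as the arm can. A call is refused whole if a number of a shift passes 4.17 or a number of a turn 7.16, either way. A call with a gripper value outside its range is refused whole. OPENING is the finger opening in cm, from 0 to 8.7, set as the call begins (- or left out, the last holds). The fingers move at their own pace and stop on an object; the grip force is fixed at half the most. Time passes only in rows, so rows that do not move let the fingers close, or fill a call up. It gives the time, the measured TCP pose, the force and the opening at its end, in the units of the state.
- sense(): the state, without advancing time (a new reading comes with each control period).
- capture(name): name is "scene" or "top" or "wrist"; returns a dict with "frame" (420x560x3 uint8, red, green, blue), "fx", "fy", "cx", "cy" (pixels), "dist" ([k1, k2, p1, p2, k3] as OpenCV has them; the pictures are not rectified), "world_to_cam" (4x4, takes a point from world to camera coordinates). Camera axes: x right, y up, looking along -z (the intrinsics and any distortion apply to the point x, -y, -z); pixel columns grow to the right and rows downward; lengths in m; the calibration is good to about 2 mm. A picture is of the moment at which its call begins. There is no depth.
- finish_job(): hands the job in, once; it reports no verdict.
The state is a dict: "time_s": time; "joints": joint angles; "joint_velocities": joint speeds; "effort": joint torques, N m; "tcp_pos": TCP position; "ee_rot": TCP orientation; "wrist_force": force on the tool from outside, world axes, zero at the start; "moment": the same for the moment, N m; "gripper_width": opening from 0.0 (shut) to 1.0 (fully open).
Only numpy, scipy, OpenCV 4.12 (cv2) and the standard library are available. Lean on these libraries where they do the work, as an engineer would, in place of code of your own. Each camera call takes 0.05 s, during which the arm holds its last target.

TASK

Hold up the cover of the plywood stores case so that a colleague can reach in. First, before turning the black knob, tug the cover by its steel bar to feel whether the hidden catch holds it: if it only rattles, a quarter turn of the knob either way frees it; if it comes up, the knob needs no turning (a turn may even catch it). Then lift the cover by the bar to about 40 degrees open and finish while still holding it there by the bar, with the other things on the bench left where they stand.

Things in the scene. Friction and masses are not known exactly. Their poses are not given: they have to be found in the camera images.
- case: Fixed plywood case, 220 (its x) x 290 (its y) x 90 mm high without its cover, screwed down. Origin: centre of its underside. Its -x side is the front, towards the robot; its +y is to the robot's left. It stands turned up to 0.3 rad.
- cover_hinge (a point): Middle of the cover's hinge line, on the case's rear top edge: 110 mm behind (+x of) the case's middle, 90 mm above the bench. The line runs along the case's y. The cover is a flat plywood board, 12 mm thick, lying on the case's rim and reaching from the hinge to the front edge.
- cover (a joint): Opening angle of the cover, rad: 0 shut, grows as the front edge rises, stop at 1.2. About 0.6 kg: lifting at the bar takes 2 to 5 N. It falls shut if let go, at any angle. If the hidden catch holds, it rattles up only about 0.045 rad (9 mm at the bar) and stops hard; else it comes up freely.
- pull_mid (a point): Steel bar handle (part cover_c2) on the cover, front right: round, 10 mm thick, 90 mm long along the case's y, a leg at each end. The point: middle of the bar, 195 mm in front of the hinge line, 50 mm to the case's -y; shut: 50 mm above the hinge line, 38 mm above the cover's top. Axes: the case's, tilted with the cover. Pinched across, it turns between the fingers as the cover swings.
- knob_grip (a point): Middle of the finger bar of the black turn knob, front left on the cover: 160 mm in front of the hinge line, 85 mm to the case's +y, 19 mm above the cover's top. Finger bar 12 wide, 38 long, 26 mm high (13 mm below to 13 mm above this point), on a round skirt 38 mm across. Axes: the case's, tilted with the cover; it does not turn with the knob.
- knob (a joint): Knob turn, rad, anticlockwise from above positive; at 0 the finger bar lies along the case's x. Starts within 0.1 of 0, stops at -2 and 2, stays where left (0.06 N m). It carries a tongue inside; a loose claw in the case, at an unknown angle, may hold it: no view tells. If caught at the start, a turn of 1.35 to 1.8 either way frees it; if free, a turn may catch it.
- tumbler_mid (a point): Bystander: tan stoneware tumbler, 85 mm across, 112 mm high; centre, half-way up.
- tape_rule_mid (a point): Bystander: tape measure, 68 x 71 x 35 mm; centre, half-way up.
- small_carton_mid (a point): Bystander: small taped kraft box, 52 x 68 x 36 mm; centre, half-way up.
- spool_mid (a point): Bystander: wooden spool of thread standing upright, 31 mm across, 60 mm high; centre, half-way up.

How it is judged:
By the outcome, as a careful person would: the job done as asked, in the order asked, and still so for the second after the job is handed in, while the arm keeps its last pose, push and grip.
It also fails if it takes over 61 s, if anything falls off the work surface, if the arm or the gripper's body presses on something with over 40 N, if the wrist force passes 120 N, or if a joint passes its speed limit or range.

## Working session

There is one attempt and no reset: what is moved stays moved. The work goes in short steps, Python scripts to look and compute and a shell command to move; the robot and the scene stay as the last step left them, time stands still between calls to the robot, and variables do not carry over. Pictures are saved under pics/ and viewed, and the job is handed in when it is done.

```bash
mkdir -p pics; python3 - <<'E'
from station import sense,capture
import cv2,pickle
s=sense();print(s)
for n in("scene","top"):
    c=capture(n);pickle.dump(c,open(n+".pkl","wb"));cv2.imwrite(f"pics/{n}0.png",c["frame"][:,:,::-1])
    print(n,{k:v for k,v in c.items() if k!="frame"})
E
```

```text
{'time_s': 0.0, 'joints': array([ 7.90438336e+01,  2.20887845e+01,  3.79382157e-01, -2.92801519e-02,
       -6.84125198e+01, -1.48160007e+01]), 'joint_velocities': array([-0.02267994, -0.03224584,  0.12484182, -0.03293948,  0.0095367 ,
       -0.0310514 ]), 'effort': array([-1.31746994e-03, -3.90673077e+01,  1.87405872e+01,  4.21999231e+00,
        1.09845304e-02, -1.92192224e-04]), 'tcp_pos': array([0.27146839, 0.56228086, 0.22147698]), 'ee_rot': array([[ 9.00448141e-01, -4.34962512e-01, -8.70951579e-04],
       [-4.34963376e-01, -9.00445927e-01, -1.99879652e-03],
       [ 8.51567551e-05,  2.17864465e-03, -9.99997623e-01]]), 'wrist_force': array([-0.09168496, -0.03607743, -0.54517854]), 'moment': array([-1.42973512e-02, -6.77910262e-05, -4.65200032e-03]), 'gripper_width': 1.0006096798264155}
scene {'fx': 537.3358220844282, 'fy': 537.3358220844282, 'cx': 285.69314781219646, 'cy': 206.65297976271103, 'dist': array([-0.04543506,  0.        ,  0.        ,  0.        ,  0.        ]), 'world_to_cam': array([[ 0.82785664, -0.56077771, -0.01348081, -0.40889928],
       [ 0.35892835,  0.51109881,  0.78099196, -0.31229108],
       [-0.43107286, -0.65138803,  0.62439557, -1.27013415],
       [ 0.        ,  0.        ,  0.        ,  1.        ]])}
top {'fx': 516.5637847553761, 'fy': 516.5637847553761, 'cx': 273.35823982132126, 'cy': 213.98116842761692, 'dist': array([0.0072589, 0.       , 0.       , 0.       , 0.       ]), 'world_to_cam': array([[ 0.01321416, -0.99969994, -0.02062575,  0.06889374],
       [ 0.98820474,  0.0099093 ,  0.15281754, -0.51285831],
       [-0.1525673 , -0.02240182,  0.98803916, -1.65872815],
       [ 0.        ,  0.        ,  0.        ,  1.        ]])}
```

View pics/scene0.png

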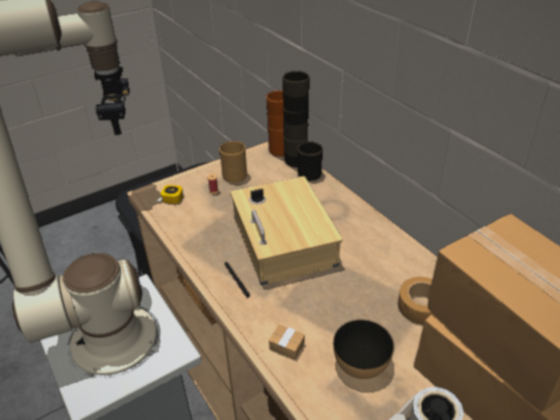

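View pics/top0.png

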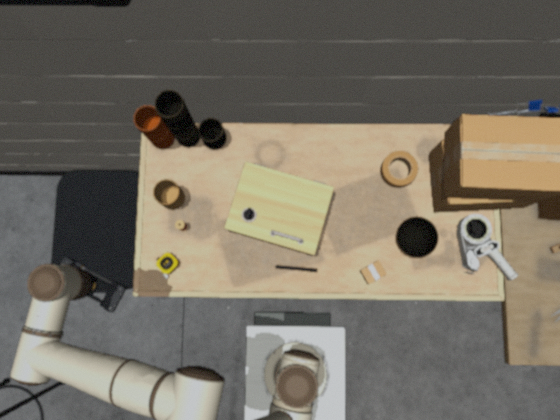

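The scene view shows the case with its bar at (258,225) and knob at (257,195). In the top view the cover spans about (226–334, 164–255), with the bar at (287,237) and the knob at (249,214). I'll zoom in next.

```bash
python3 - <<'E'
import cv2
a=cv2.imread("pics/top0.png")[150:275,215:345];cv2.imwrite("pics/topz.png",cv2.resize(a,None,fx=4.6,fy=4.6,interpolation=cv2.INTER_CUBIC))
a=cv2.imread("pics/scene0.png")[170:290,220:350];cv2.imwrite("pics/scenez.png",cv2.resize(a,None,fx=4.6,fy=4.6,interpolation=cv2.INTER_CUBIC))
E
```

```text
(no output)
```

View pics/topz.png

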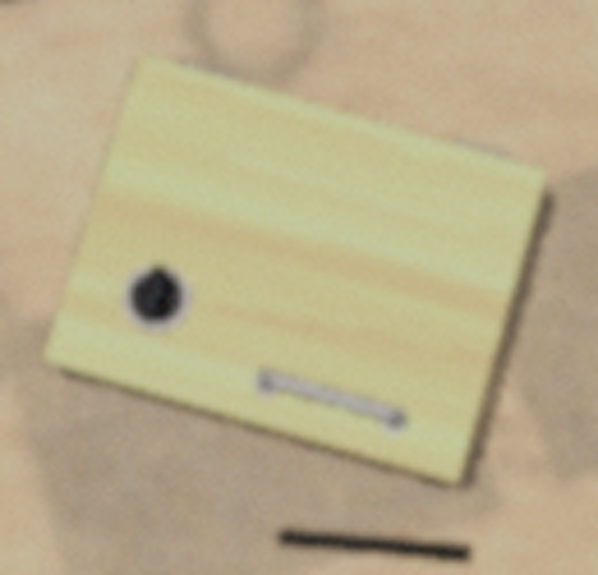

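View pics/scenez.png

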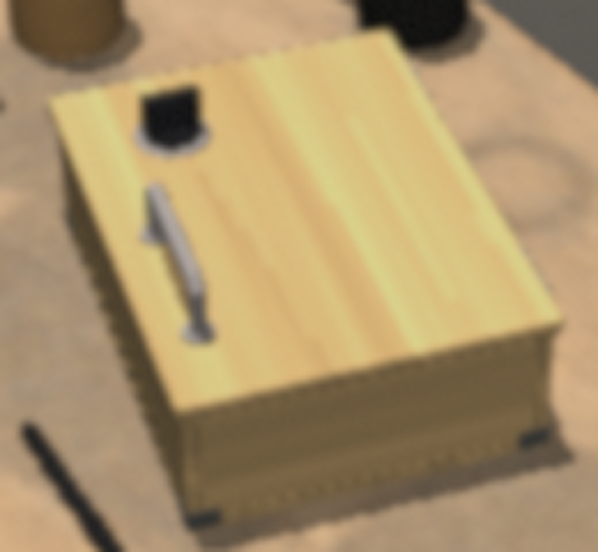

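The top zoom shows the cover corners at (140,60), (547,175), (462,485) and (47,360), and the bar running from (265,380) to (397,417). The scene zoom shows the matching corners at (390,32), (560,325), (182,412) and (50,103), with the bar from about (153,190) to (198,292).

```bash
cat > h.py <<'E'
import numpy as np,cv2
def ray(c,px):
    K=np.array([[c["fx"],0,c["cx"]],[0,c["fy"],c["cy"]],[0,0,1]])
    u=cv2.undistortPoints(np.array([[px]],float),K,c["dist"])[0,0]
    W=c["world_to_cam"];R=W[:3,:3];o=-R.T@W[:3,3]
    return o,R.T@np.array([u[0],-u[1],-1])
def onz(c,px,z):
    o,d=ray(c,px);return o+d*(z-o[2])/d[2]
def proj(c,p):
    W=c["world_to_cam"];q=W[:3,:3]@p+W[:3,3]
    K=np.array([[c["fx"],0,c["cx"]],[0,c["fy"],c["cy"]],[0,0,1]])
    return cv2.projectPoints(np.array([[q[0],-q[1],-q[2]]]),np.zeros(3),np.zeros(3),K,c["dist"])[0].ravel()
def tri(c1,p1,c2,p2):
    A=np.zeros((3,3));b=np.zeros(3)
    for c,p in((c1,p1),(c2,p2)):
        o,d=ray(c,p);d/=np.linalg.norm(d);M=np.eye(3)-np.outer(d,d);A+=M;b+=M@o
    return np.linalg.solve(A,b)
E
python3 - <<'E'
import pickle
from h import *
np.set_printoptions(precision=4,suppress=True)
T=pickle.load(open("top.pkl","rb"));S=pickle.load(open("scene.pkl","rb"))
z=4.6
t=lambda p:((p[0]+.5)/z-.5+215,(p[1]+.5)/z-.5+150)
s=lambda p:((p[0]+.5)/z-.5+220,(p[1]+.5)/z-.5+170)
tc=[(140,60),(547,175),(462,485),(47,360)];sc=[(390,32),(560,325),(182,412),(50,103)]
A=[];B=[]
for a,b in zip(tc,sc):
    A.append(onz(T,t(a),.102));B.append(onz(S,s(b),.102));print(A[-1],B[-1],tri(T,t(a),S,s(b)))
for P in(A,B):
    rl,rr,fr,fl=P;y=(rl+fl-rr-fr)[:2];x=(rl+rr-fl-fr)[:2]
    yaw=(np.arctan2(-y[0],y[1])+np.arctan2(x[1],x[0]))/2
    print("yaw",np.arctan2(-y[0],y[1]),np.arctan2(x[1],x[0]),np.linalg.norm(x)/2,np.linalg.norm(y)/2)
    R=np.array([[np.cos(yaw),-np.sin(yaw)],[np.sin(yaw),np.cos(yaw)]])
    c=sum(P)[:2]/4
    print("c",c,"hinge",c+R@[.11,0],"pull",c+R@[-.085,-.05],"knob",c+R@[-.05,.085])
for C,f,e in((T,t,[(265,380),(397,417)]),(S,s,[(153,190),(198,292)])):
    a,b=[onz(C,f(p),.142) for p in e];print(a,b,(a+b)/2,np.linalg.norm(a-b),np.arctan2(*(b-a)[:2]))
E
```

```text
[0.6688 0.1669 0.102 ] [0.6708 0.1594 0.102 ] [0.6726 0.1661 0.0966]
[ 0.5892 -0.1171  0.102 ] [ 0.5842 -0.1238  0.102 ] [ 0.5904 -0.1175  0.0943]
[ 0.374  -0.0585  0.102 ] [ 0.3745 -0.0619  0.102 ] [ 0.375  -0.059   0.0992]
[0.4565 0.2263 0.102 ] [0.4526 0.2198 0.102 ] [0.4568 0.2272 0.0957]
yaw -0.2776847885258782 -0.2692358677286104 0.22174682723040579 0.2956681376041482
c [0.5221 0.0544] hinge [0.6281 0.0247] pull [0.4268 0.0292] knob [0.497  0.1497]
yaw -0.283745102350158 -0.27851583537912833 0.22250504568206153 0.2941538487149842
c [0.5205 0.0484] hinge [0.6262 0.0178] pull [0.425  0.0239] knob [0.4961 0.1439]
[0.4396 0.0753 0.142 ] [ 0.4157 -0.0129  0.142 ] [0.4276 0.0312 0.142 ] 0.0913710014670265 -2.877703007890702
[0.4365 0.0656 0.142 ] [ 0.4106 -0.0236  0.142 ] [0.4235 0.021  0.142 ] 0.09291824354317767 -2.8600975727534883
```

```bash
cat >> h.py <<'E'
from scipy.spatial.transform import Rotation as Rn
def Rdown(yaw,tilt=0):
    # tool y = -(case x) ; tool z down; tilt>0 leans body to case +x
    y=-np.array([np.cos(yaw),np.sin(yaw),0]);z=np.array([0,0,-1.]);x=np.cross(y,z)
    R=np.stack([x,y,z],1)
    return R@Rn.from_rotvec([np.deg2rad(tilt),0,0]).as_matrix()
def plan(p,R,p1,R1,n):
    rv=Rn.from_matrix(R.T@R1).as_rotvec()/n;dp=(np.array(p1)-p)/n
    for i in range(n):
        Ri=R@Rn.from_rotvec(rv*i).as_matrix()
        print(np.round(np.r_[100*Ri.T@dp,np.rad2deg(rv)],2).tolist(),end=",\n" if i%5<4 else "\n--\n")
E
python3 - <<'E'
from h import *
from station import sense
s=sense();plan(s["tcp_pos"],s["ee_rot"],[.427,.027,.22],Rdown(-.277),15)
E
```

```text
[2.49, 2.76, 0.02, 0.01, -0.01, 5.34],
[2.73, 2.52, 0.02, 0.01, -0.01, 5.34],
[2.95, 2.25, 0.01, 0.01, -0.01, 5.34],
[3.15, 1.97, 0.01, 0.01, -0.01, 5.34],
[3.32, 1.67, 0.01, 0.01, -0.01, 5.34]
--
[3.46, 1.35, 0.01, 0.01, -0.01, 5.34],
[3.57, 1.02, 0.01, 0.01, -0.01, 5.34],
[3.65, 0.69, 0.01, 0.01, -0.01, 5.34],
[3.7, 0.34, 0.01, 0.01, -0.01, 5.34],
[3.72, -0.0, 0.01, 0.01, -0.01, 5.34]
--
[3.7, -0.35, 0.01, 0.01, -0.01, 5.34],
[3.65, -0.69, 0.01, 0.01, -0.01, 5.34],
[3.57, -1.03, 0.01, 0.01, -0.01, 5.34],
[3.46, -1.36, 0.01, 0.01, -0.01, 5.34],
[3.32, -1.67, 0.01, 0.01, -0.01, 5.34]
--
```

```bash
python3 -m jog '[[2.5,2.75,0,0,0,5.3],[2.75,2.5,0,0,0,5.3],[2.95,2.25,0,0,0,5.3],[3.15,1.95,0,0,0,5.3],[3.3,1.65,0,0,0,5.3]]' 8.7; python3 -m jog '[[3.45,1.35,0,0,0,5.3],[3.55,1,0,0,0,5.3],[3.65,0.7,0,0,0,5.3],[3.7,0.35,0,0,0,5.3],[3.7,0,0,0,0,5.3]]'
```

```text
time_s: 0.52
tcp_pos: [0.3243, 0.3831, 0.2221]
ee_rot: [[0.609, -0.793, -0.001], [-0.793, -0.609, -0.001], [0.0, 0.001, -1.0]]
wrist_force: [0.8, 0.1, 0.2]
gripper_width: 0.998
time_s: 0.93
tcp_pos: [0.3766, 0.2055, 0.2224]
ee_rot: [[0.191, -0.982, -0.0], [-0.982, -0.191, -0.0], [0.0, 0.0, -1.0]]
wrist_force: [0.3, -0.1, -0.2]
gripper_width: 1.0
```

```bash
python3 -m jog '[[3.7,-0.35,0,0,0,5.3],[3.65,-0.7,0,0,0,5.3],[3.6,-1,0,0,0,5.3],[3.45,-1.35,0,0,0,5.3],[3.3,-1.65,0,0,0,5.3]]'; python3 -m jog '[[0,0,0,0,0,0.3],[0,0,0,0,0,0],[0,0,0,0,0,0],[0,0,0,0,0,0],[0,0,0,0,0,0]]'
python3 - <<'E'
from station import sense,capture
import cv2,pickle
print(sense()["joints"])
for n in("wrist",):
    c=capture(n);pickle.dump(c,open(n+".pkl","wb"));cv2.imwrite(f"pics/{n}0.png",c["frame"][:,:,::-1])
    print(n,{k:v for k,v in c.items() if k!="frame"})
E
```

```text
time_s: 1.35
tcp_pos: [0.4296, 0.0276, 0.2225]
ee_rot: [[-0.268, -0.964, 0.0], [-0.964, 0.268, 0.0], [-0.0, 0.0, -1.0]]
wrist_force: [1.8, 0.0, 0.5]
gripper_width: 0.999
time_s: 1.77
tcp_pos: [0.4296, 0.0305, 0.2225]
ee_rot: [[-0.266, -0.964, -0.0], [-0.964, 0.266, 0.0], [-0.0, 0.0, -1.0]]
wrist_force: [1.1, 0.9, 0.6]
gripper_width: 0.998
[ 2.58423361e+01  2.67735041e+00 -2.49942293e+01 -6.09353972e-03
 -6.23296089e+01 -4.12681722e+01]
wrist {'fx': 359.1644325666121, 'fy': 359.1644325666121, 'cx': 286.4198732254243, 'cy': 211.67331718251134, 'dist': array([0.00678209, 0.        , 0.        , 0.        , 0.        ]), 'world_to_cam': array([[-9.63923848e-01,  2.66177671e-01, -5.11600694e-04,
         4.05855926e-01],
       [-2.54410209e-01, -9.21871461e-01, -2.92281464e-01,
         1.71882865e-01],
       [-7.82704296e-02, -2.81606917e-01,  9.56332204e-01,
        -3.48440101e-01],
       [ 0.00000000e+00,  0.00000000e+00,  0.00000000e+00,
         1.00000000e+00]])}
```

View pics/wrist0.png

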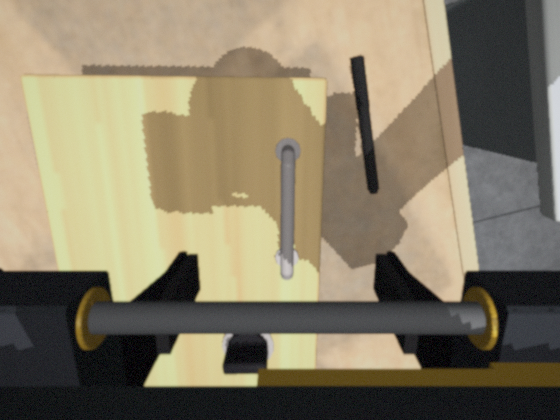

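The wrist view shows the bar running vertically from about (288,148) to (287,272). The right (front) cover edge is near x=327 and the knob is at (246,350).

```bash
python3 - <<'E'
import pickle
from h import *
np.set_printoptions(precision=4,suppress=True)
c=pickle.load(open("wrist.pkl","rb"))
a=onz(c,(288,146),.142);b=onz(c,(287,275),.142);print(a,b,(a+b)/2,np.linalg.norm(a-b),np.arctan2(*(b-a)[:2]))
a=onz(c,(327,80),.102);b=onz(c,(25,76),.102);print(a,b,np.linalg.norm(a-b))
f=onz(c,(318,265),.102);d=f-onz(c,(327,80),.102);print('front edge dir',np.arctan2(-d[0],d[1]))
m=np.array([.427,.027]);print("proj",proj(c,np.array([.427,.027,.14])))
E
```

```text
[ 0.4143 -0.0204  0.142 ] [0.4401 0.071  0.142 ] [0.4272 0.0253 0.142 ] 0.09498541142431072 0.2759672967066844
[ 0.3749 -0.0546  0.102 ] [ 0.5876 -0.1159  0.102 ] 0.2213892821293454
front edge dir -0.2880078552703007
proj [288.353  215.2712]
```

```bash
python3 -m jog '[[0.25,0.13,2,0,0,0],[0.25,0,2,0,0,0],[0,0,2,0,0,0],[0,0,2,0,0,0],[0,0,2.1,0,0,0]]'; python3 -m jog '[[0,0,0,0,0,0],[0,0,0,0,0,0],[0,0,0,0,0,0],[0,0,0,0,0,0],[0,0,0,0,0,0]]'
python3 - <<'E'
from station import sense,capture
import cv2,pickle
for n in("wrist","scene"):
    c=capture(n);cv2.imwrite(f"pics/{n}1.png",c["frame"][:,:,::-1])
E
```

```text
time_s: 2.23
tcp_pos: [0.4273, 0.026, 0.1211]
ee_rot: [[-0.266, -0.964, 0.001], [-0.964, 0.266, 0.0], [-0.001, -0.001, -1.0]]
wrist_force: [-0.8, -0.1, -0.3]
gripper_width: 1.003
time_s: 2.65
tcp_pos: [0.428, 0.0255, 0.1228]
ee_rot: [[-0.268, -0.963, 0.003], [-0.963, 0.268, 0.001], [-0.002, -0.002, -1.0]]
wrist_force: [-0.3, -0.4, -0.3]
gripper_width: 1.0
```

View pics/wrist1.png

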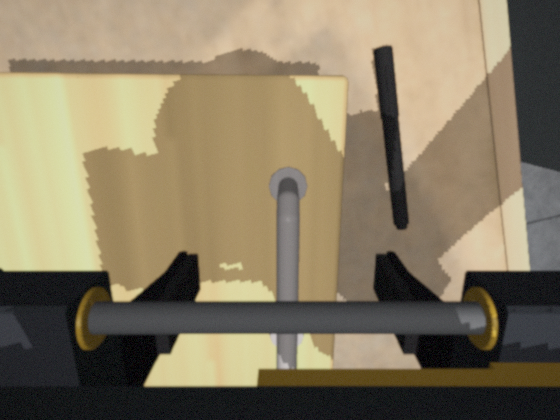

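The bar, at x≈287, is centred between the fingers, which sit at about 190 and 385. I'll close on it.

```bash
for i in 1 2 3; do python3 -m jog '[[0,0,0,0,0,0],[0,0,0,0,0,0],[0,0,0,0,0,0],[0,0,0,0,0,0],[0,0,0,0,0,0]]' 0; done
```

```text
time_s: 3.17
tcp_pos: [0.4272, 0.025, 0.1215]
ee_rot: [[-0.268, -0.963, -0.0], [-0.963, 0.268, -0.0], [0.0, 0.0, -1.0]]
wrist_force: [-0.5, -0.8, -0.3]
gripper_width: 0.704
time_s: 3.58
tcp_pos: [0.4272, 0.025, 0.1215]
ee_rot: [[-0.268, -0.963, -0.0], [-0.963, 0.268, -0.0], [0.0, -0.0, -1.0]]
wrist_force: [-0.4, -0.3, -0.1]
gripper_width: 0.325
time_s: 4.0
tcp_pos: [0.4276, 0.025, 0.1216]
ee_rot: [[-0.268, -0.963, 0.001], [-0.963, 0.268, -0.0], [-0.0, -0.001, -1.0]]
wrist_force: [2.5, -1.7, -1.8]
gripper_width: 0.102
```

```bash
python3 -m jog '[[0,-0.06,-0.25,0,0,0],[0,-0.06,-0.25,0,0,0],[0,-0.06,-0.25,0,0,0],[0,-0.06,-0.25,0,0,0],[0,-0.06,-0.25,0,0,0]]'; python3 -m jog '[[0,0,0,0,0,0],[0,0,0,0,0,0],[0,0,0,0,0,0],[0,0,0,0,0,0],[0,0,0,0,0,0]]'
```

```text
time_s: 4.42
tcp_pos: [0.4298, 0.0243, 0.1307]
ee_rot: [[-0.271, -0.963, -0.001], [-0.963, 0.271, 0.002], [-0.001, 0.001, -1.0]]
wrist_force: [16.1, -4.1, -41.3]
gripper_width: 0.102
time_s: 4.83
tcp_pos: [0.4297, 0.0243, 0.1303]
ee_rot: [[-0.27, -0.963, -0.002], [-0.963, 0.27, 0.001], [-0.0, 0.002, -1.0]]
wrist_force: [13.7, -2.5, -29.9]
gripper_width: 0.102
```

The cover stopped hard after about 9 mm with 30–40 N on the wrist, so the catch holds it. I'll lower it, release the bar and go for the knob.

```bash
python3 -m jog '[[0,0.06,0.25,0,0,0],[0,0.06,0.25,0,0,0],[0,0.06,0.25,0,0,0],[0,0.06,0.25,0,0,0],[0,0.06,0.2,0,0,0]]'; python3 -m jog '[[0,0,0,0,0,0],[0,0,0,0,0,0],[0,0,0,0,0,0],[0,0,0,0,0,0],[0,0,0,0,0,0]]';  python3 -m jog '[[0,0,0,0,0,0],[0,0,0,0,0,0],[0,0,0,0,0,0],[0,0,0,0,0,0],[0,0,0,0,0,0]]' 6;python3 -m jog '[[0,0,0,0,0,0],[0,0,0,0,0,0],[0,0,0,0,0,0],[0,0,0,0,0,0],[0,0,0,0,0,0]]'; python3 -m jog '[[0,0,-2,0,0,0],[0,0,-3,0,0,0],[0,0,-3,0,0,0],[0,0,-2,0,0,0],[0,0,0,0,0,0]]'
```

```text
time_s: 5.25
tcp_pos: [0.4276, 0.025, 0.122]
ee_rot: [[-0.268, -0.963, 0.001], [-0.963, 0.268, -0.0], [-0.0, -0.001, -1.0]]
wrist_force: [5.6, -3.8, -4.9]
gripper_width: 0.101
time_s: 5.67
tcp_pos: [0.4277, 0.0249, 0.1223]
ee_rot: [[-0.268, -0.963, 0.001], [-0.963, 0.268, 0.0], [-0.0, -0.001, -1.0]]
wrist_force: [3.7, -3.1, -5.1]
gripper_width: 0.101
time_s: 6.08
tcp_pos: [0.427, 0.0251, 0.1222]
ee_rot: [[-0.268, -0.963, -0.0], [-0.963, 0.268, 0.0], [-0.0, 0.0, -1.0]]
wrist_force: [0.4, -1.0, 1.2]
gripper_width: 0.395
time_s: 6.5
tcp_pos: [0.4271, 0.025, 0.122]
ee_rot: [[-0.268, -0.963, -0.0], [-0.963, 0.268, -0.0], [0.0, 0.0, -1.0]]
wrist_force: [-0.5, -0.4, 0.3]
gripper_width: 0.677
time_s: 6.92
tcp_pos: [0.4299, 0.0257, 0.2267]
ee_rot: [[-0.268, -0.964, 0.01], [-0.964, 0.268, 0.003], [-0.005, -0.008, -1.0]]
wrist_force: [1.1, 0.7, -0.3]
gripper_width: 0.688
```

```bash
python3 - <<'E'
from h import *
from station import sense
s=sense();print(s["joints"]);R=Rdown(-.277)@Rn.from_rotvec([0,0,-np.pi/2]).as_matrix()
plan(s["tcp_pos"],s["ee_rot"],[.43,.168,.22],R,15)
E
```

```text
[ 25.27991567   2.15059878 -24.96874519   0.11150685 -62.32525386
 -40.85047217]
[-0.91, 0.25, 0.05, -0.04, -0.01, -5.98],
[-0.94, 0.16, 0.05, -0.04, -0.01, -5.98],
[-0.95, 0.06, 0.05, -0.04, -0.01, -5.98],
[-0.95, -0.04, 0.05, -0.04, -0.01, -5.98],
[-0.94, -0.14, 0.05, -0.04, -0.01, -5.98]
--
[-0.92, -0.24, 0.05, -0.04, -0.01, -5.98],
[-0.89, -0.33, 0.05, -0.04, -0.01, -5.98],
[-0.85, -0.42, 0.05, -0.04, -0.01, -5.98],
[-0.8, -0.51, 0.05, -0.04, -0.01, -5.98],
[-0.74, -0.59, 0.05, -0.04, -0.01, -5.98]
--
[-0.68, -0.66, 0.05, -0.04, -0.01, -5.98],
[-0.61, -0.73, 0.05, -0.04, -0.01, -5.98],
[-0.53, -0.79, 0.05, -0.04, -0.01, -5.98],
[-0.44, -0.84, 0.05, -0.04, -0.01, -5.98],
[-0.35, -0.88, 0.04, -0.04, -0.01, -5.98]
--
```

```bash
python3 -m jog '[[-0.9,0.25,0,0,0,-6],[-0.95,0.15,0,0,0,-6],[-0.95,0.05,0,0,0,-6],[-0.95,-0.05,0,0,0,-6],[-0.95,-0.15,0,0,0,-6]]'
python3 -m jog '[[-0.9,-0.25,0,0,0,-6],[-0.9,-0.35,0,0,0,-6],[-0.85,-0.4,0,0,0,-6],[-0.8,-0.5,0,0,0,-6],[-0.75,-0.6,0,0,0,-6]]'
python3 -m jog '[[-0.7,-0.65,0,0,0,-6],[-0.6,-0.75,0,0,0,-6],[-0.55,-0.8,0,0,0,-6],[-0.45,-0.85,0,0,0,-6],[-0.35,-0.9,0,0,0,-6]]'
python3 -m jog '[[0,0,0,0,0,0],[0,0,0,0,0,0],[0,0,0,0,0,0],[0,0,0,0,0,0],[0,0,0,0,0,0]]'
python3 - <<'E'
from station import sense,capture
import cv2,pickle
from h import *
c=capture("wrist");pickle.dump(c,open("wrist2.pkl","wb"));cv2.imwrite(f"pics/wrist2.png",c["frame"][:,:,::-1])
print(proj(c,np.array([.497,.1475,.134])))
E
```

```text
time_s: 7.33
tcp_pos: [0.4272, 0.0729, 0.2214]
ee_rot: [[0.254, -0.967, -0.001], [-0.967, -0.254, -0.0], [0.0, 0.001, -1.0]]
wrist_force: [0.4, -0.8, -0.0]
gripper_width: 0.691
time_s: 7.75
tcp_pos: [0.4272, 0.1203, 0.2214]
ee_rot: [[0.704, -0.711, -0.001], [-0.711, -0.704, -0.0], [-0.0, 0.001, -1.0]]
wrist_force: [0.0, 0.3, -0.6]
gripper_width: 0.691
time_s: 8.17
tcp_pos: [0.427, 0.1685, 0.2213]
ee_rot: [[0.965, -0.264, -0.001], [-0.264, -0.965, -0.001], [-0.001, 0.001, -1.0]]
wrist_force: [0.4, -0.1, 0.1]
gripper_width: 0.687
time_s: 8.58
tcp_pos: [0.4273, 0.1677, 0.222]
ee_rot: [[0.963, -0.27, -0.0], [-0.27, -0.963, -0.0], [-0.0, 0.0, -1.0]]
wrist_force: [0.5, -0.0, -0.8]
gripper_width: 0.692
[286.30154823 114.04257542]
```

View pics/wrist2.png

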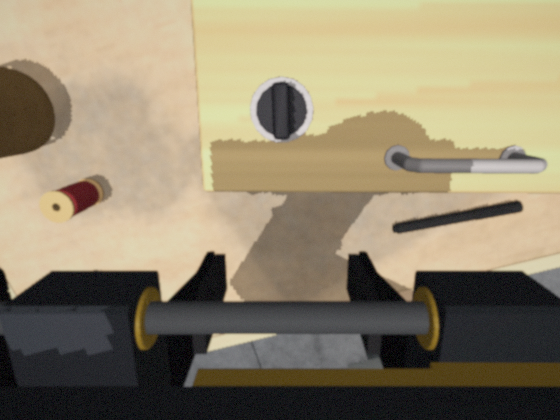

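The wrist view shows the knob's finger bar from (280,83) to (282,138), with its skirt centred near (282,109).

```bash
python3 - <<'E'
import pickle
from h import *
np.set_printoptions(precision=4,suppress=True)
c=pickle.load(open("wrist2.pkl","rb"))
a=onz(c,(280.5,83),.134);b=onz(c,(282,138),.134);print(a,b,(a+b)/2,np.linalg.norm(a-b),np.arctan2((a-b)[1],(a-b)[0]))
print(onz(c,(282,109),.108))
from station import sense
s=sense();R=Rdown(-.277)@Rn.from_rotvec([0,0,-np.pi/2]).as_matrix()
k=(a+b)/2
plan(s["tcp_pos"],s["ee_rot"],[k[0],k[1],.17],R,5)
E
```

```text
[0.5169 0.1459 0.134 ] [0.4826 0.1546 0.134 ] [0.4997 0.1502 0.134 ] 0.035335099463675544 -0.2493836957596144
[0.5005 0.1498 0.108 ]
[1.49, -0.05, 1.04, 0.0, 0.0, 0.04],
[1.49, -0.05, 1.04, 0.0, 0.0, 0.04],
[1.49, -0.06, 1.04, 0.0, 0.0, 0.04],
[1.49, -0.06, 1.04, 0.0, 0.0, 0.04],
[1.49, -0.06, 1.04, 0.0, 0.0, 0.04]
--
```

```bash
python3 -m jog '[[1.5,-0.05,1,0,0,0],[1.5,-0.05,1,0,0,0],[1.5,-0.05,1,0,0,0],[1.45,-0.05,1,0,0,0],[1.45,-0.05,1.1,0,0,-1]]' 5
python3 -m jog '[[0,0,1.5,0,0,0],[0,0,1.5,0,0,0],[0,0,1.5,0,0,0],[0,0,1.3,0,0,0],[0,0,0,0,0,0]]'
python3 -m jog '[[0,0,0,0,0,0],[0,0,0,0,0,0],[0,0,0,0,0,0],[0,0,0,0,0,0],[0,0,0,0,0,0]]'
python3 - <<'E'
from station import sense,capture
import cv2,pickle
for n in("wrist","scene"):
    c=capture(n);cv2.imwrite(f"pics/{n}3.png",c["frame"][:,:,::-1] if n=="wrist" else cv2.resize(c["frame"][120:300,180:380,::-1],None,fx=3,fy=3))
E
```

```text
time_s: 9.05
tcp_pos: [0.5002, 0.1503, 0.1708]
ee_rot: [[0.968, -0.252, 0.001], [-0.252, -0.968, 0.0], [0.0, -0.0, -1.0]]
wrist_force: [-0.2, -0.3, -1.3]
gripper_width: 0.58
time_s: 9.47
tcp_pos: [0.4976, 0.1495, 0.1104]
ee_rot: [[0.967, -0.253, -0.005], [-0.253, -0.967, -0.003], [-0.004, 0.004, -1.0]]
wrist_force: [-0.4, -0.0, -0.2]
gripper_width: 0.573
time_s: 9.88
tcp_pos: [0.4997, 0.1509, 0.1138]
ee_rot: [[0.968, -0.252, 0.001], [-0.252, -0.968, 0.001], [0.001, -0.001, -1.0]]
wrist_force: [0.1, 0.0, 0.1]
gripper_width: 0.576
```

View pics/wrist3.png

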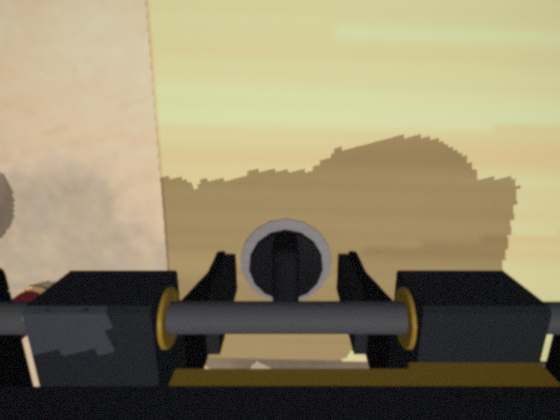

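View pics/scene3.png

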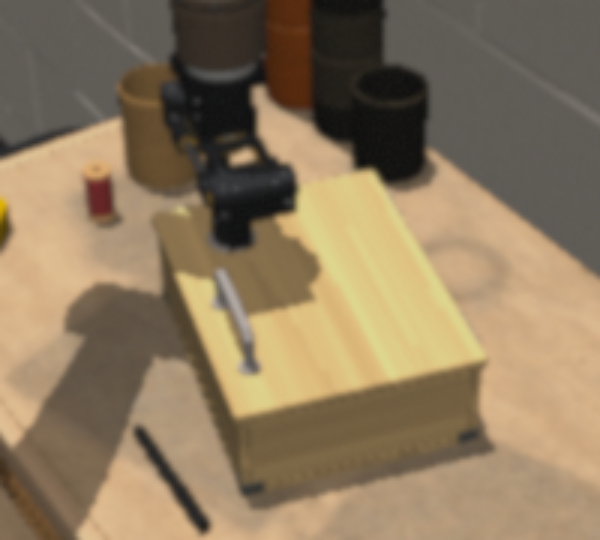

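The knob's bar, at x≈286, is midway between the fingers (232 and 342). Closing on it.

```bash
for i in 1 2; do python3 -m jog '[[0,0,0,0,0,0],[0,0,0,0,0,0],[0,0,0,0,0,0],[0,0,0,0,0,0],[0,0,0,0,0,0]]' 0; done
```

```text
time_s: 10.4
tcp_pos: [0.4993, 0.1507, 0.113]
ee_rot: [[0.968, -0.252, -0.0], [-0.252, -0.968, -0.0], [-0.0, 0.0, -1.0]]
wrist_force: [-0.3, 0.2, -0.2]
gripper_width: 0.281
time_s: 10.82
tcp_pos: [0.4996, 0.1514, 0.113]
ee_rot: [[0.968, -0.251, 0.001], [-0.251, -0.968, 0.001], [0.0, -0.001, -1.0]]
wrist_force: [-0.4, 4.6, -0.6]
gripper_width: 0.138
```

```bash
python3 -m jog '[[0,0,0,0,0,3],[0,0,0,0,0,4.5],[0,0,0,0,0,4.5],[0,0,0,0,0,4.5],[0,0,0,0,0,4.5]]'
python3 -m jog '[[0,0,0,0,0,4.5],[0,0,0,0,0,4.5],[0,0,0,0,0,4.5],[0,0,0,0,0,4.5],[0,0,0,0,0,4.5]]'
```

```text
time_s: 11.23
tcp_pos: [0.4997, 0.1516, 0.1131]
ee_rot: [[0.811, -0.585, 0.001], [-0.585, -0.811, 0.001], [0.0, -0.002, -1.0]]
wrist_force: [0.1, 4.6, -0.8]
gripper_width: 0.134
time_s: 11.65
tcp_pos: [0.4998, 0.1518, 0.1131]
ee_rot: [[0.526, -0.851, 0.001], [-0.851, -0.526, 0.002], [-0.001, -0.002, -1.0]]
wrist_force: [-0.1, 4.7, -1.9]
gripper_width: 0.135
```

```bash
python3 -m jog '[[0,0,0,0,0,4.5],[0,0,0,0,0,4.5],[0,0,0,0,0,4.5],[0,0,0,0,0,4.5],[0,0,0,0,0,4.5]]'
python3 -m jog '[[0,0,0,0,0,4.5],[0,0,0,0,0,4.5],[0,0,0,0,0,4.5],[0,0,0,0,0,4.5],[0,0,0,0,0,4.5]]'
python3 -m jog '[[0,0,0,0,0,1],[0,0,0,0,0,0],[0,0,0,0,0,0],[0,0,0,0,0,0],[0,0,0,0,0,0]]'
```

```text
time_s: 12.07
tcp_pos: [0.5001, 0.1518, 0.1131]
ee_rot: [[0.16, -0.987, 0.002], [-0.987, -0.16, 0.002], [-0.002, -0.002, -1.0]]
wrist_force: [0.2, 4.8, -2.8]
gripper_width: 0.134
time_s: 12.48
tcp_pos: [0.5003, 0.1519, 0.1131]
ee_rot: [[-0.23, -0.973, 0.002], [-0.973, 0.23, 0.002], [-0.002, -0.002, -1.0]]
wrist_force: [2.4, 4.4, -2.7]
gripper_width: 0.133
time_s: 12.9
tcp_pos: [0.5003, 0.1519, 0.1131]
ee_rot: [[-0.242, -0.97, 0.002], [-0.97, 0.242, 0.002], [-0.003, -0.002, -1.0]]
wrist_force: [2.1, 4.8, -2.9]
gripper_width: 0.131
```

```bash
python3 -m jog '[[0,0,0,0,0,0],[0,0,0,0,0,0],[0,0,0,0,0,0],[0,0,0,0,0,0],[0,0,0,0,0,0]]' 6
python3 -m jog '[[0,0,-2.1,0,0,0],[0,0,-3,0,0,0],[0,0,-3,0,0,0],[0,0,-2,0,0,0],[0,0,0,0,0,0]]' 8.7
python3 - <<'E'
from h import *
from station import sense
import cv2
s=sense();print(s["joints"])
from station import capture
c=capture("scene");cv2.imwrite("pics/scene4.png",cv2.resize(c["frame"][120:300,180:380,::-1],None,fx=3,fy=3))
plan(s["tcp_pos"],s["ee_rot"],[.427,.0255,.22],Rdown(-.277),5)
E
```

```text
time_s: 13.32
tcp_pos: [0.4991, 0.1503, 0.1131]
ee_rot: [[-0.243, -0.97, -0.0], [-0.97, 0.243, -0.001], [0.001, 0.0, -1.0]]
wrist_force: [0.3, 0.7, 0.3]
gripper_width: 0.427
time_s: 13.73
tcp_pos: [0.5018, 0.1516, 0.2193]
ee_rot: [[-0.242, -0.97, 0.009], [-0.97, 0.242, 0.004], [-0.006, -0.008, -1.0]]
wrist_force: [0.4, 0.9, -1.2]
gripper_width: 0.81
[ 34.62623355  12.07643458 -14.33191816   0.12551851 -63.03648107
 -48.69970519]
[2.81, 0.84, -0.04, -0.09, 0.07, 0.37],
[2.81, 0.82, -0.03, -0.09, 0.07, 0.37],
[2.82, 0.8, -0.03, -0.09, 0.07, 0.37],
[2.83, 0.79, -0.02, -0.09, 0.07, 0.37],
[2.83, 0.77, -0.02, -0.09, 0.07, 0.37]
--
```

View pics/scene4.png

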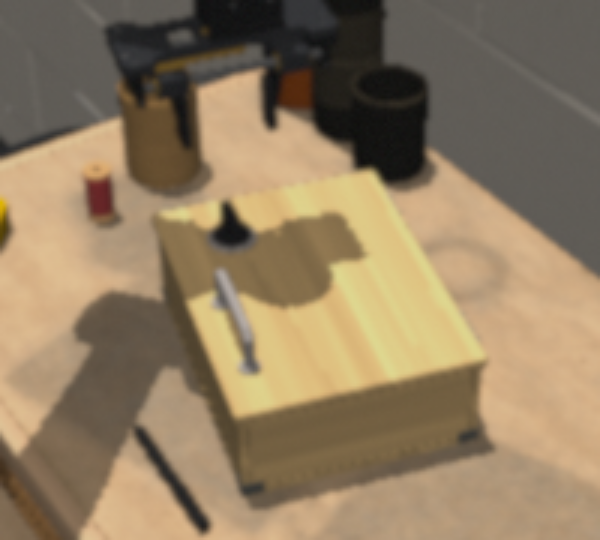

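The knob's bar, at (232,222) in the crop, now lies across the cover, so the quarter turn is done. I'll go back to the bar.

```bash
python3 -m jog '[[2.8,0.75,0,0,0,0.4],[2.8,0.75,0,0,0,0.4],[2.8,0.75,0,0,0,0.4],[2.8,0.75,0,0,0,0.4],[2.8,0.75,0,0,0,0.3]]' 8.7
python3 -m jog '[[0,0,0,0,0,0],[0,0,0,0,0,0],[0,0,0,0,0,0],[0,0,0,0,0,0],[0,0,0,0,0,0]]'
python3 - <<'E'
from h import *
from station import sense,capture
import cv2
s=sense()
c=capture("wrist");cv2.imwrite("pics/wrist5.png",c["frame"][:,:,::-1])
plan(s["tcp_pos"],s["ee_rot"],[.427,.0255,.122],Rdown(-.277),5)
E
```

```text
time_s: 14.2
tcp_pos: [0.4254, 0.0236, 0.2127]
ee_rot: [[-0.275, -0.961, -0.003], [-0.961, 0.275, -0.001], [0.002, 0.002, -1.0]]
wrist_force: [0.4, 0.3, 0.7]
gripper_width: 0.997
time_s: 14.62
tcp_pos: [0.4275, 0.0257, 0.2137]
ee_rot: [[-0.274, -0.962, -0.001], [-0.962, 0.274, -0.0], [0.0, 0.001, -1.0]]
wrist_force: [0.4, 1.3, 0.7]
gripper_width: 0.995
[0.01, 0.01, 1.83, 0.01, -0.01, -0.01],
[0.01, 0.01, 1.83, 0.01, -0.01, -0.01],
[0.01, 0.01, 1.83, 0.01, -0.01, -0.01],
[0.01, 0.01, 1.83, 0.01, -0.01, -0.01],
[0.01, 0.01, 1.83, 0.01, -0.01, -0.01]
--
```

View pics/wrist5.png

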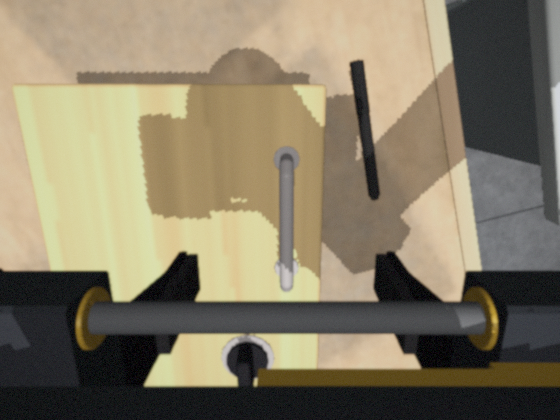

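The bar, at x≈287, is between the fingers (190 and 385). Lowering and gripping.

```bash
python3 -m jog '[[0,0,1.8,0,0,0],[0,0,1.8,0,0,0],[0,0,1.9,0,0,0],[0,0,1.8,0,0,0],[0,0,1.8,0,0,0]]' 5
for i in 1 2 3; do python3 -m jog '[[0,0,0,0,0,0],[0,0,0,0,0,0],[0,0,0,0,0,0],[0,0,0,0,0,0],[0,0,0,0,0,0]]' 0;done
python3 -m jog '[[0,-0.06,-0.25,0,0,0],[0,-0.06,-0.25,0,0,0],[0,-0.06,-0.25,0,0,0],[0,-0.06,-0.25,0,0,0],[0,-0.06,-0.25,0,0,0]]'
```

```text
time_s: 15.08
tcp_pos: [0.4274, 0.0255, 0.1221]
ee_rot: [[-0.274, -0.962, -0.0], [-0.962, 0.274, -0.0], [0.0, 0.0, -1.0]]
wrist_force: [1.0, -0.4, 0.8]
gripper_width: 0.706
time_s: 15.5
tcp_pos: [0.4279, 0.0254, 0.1241]
ee_rot: [[-0.275, -0.961, 0.002], [-0.961, 0.275, 0.001], [-0.001, -0.002, -1.0]]
wrist_force: [-0.1, -1.1, 0.7]
gripper_width: 0.324
time_s: 15.92
tcp_pos: [0.4276, 0.025, 0.1235]
ee_rot: [[-0.275, -0.961, 0.001], [-0.961, 0.275, 0.0], [-0.0, -0.001, -1.0]]
wrist_force: [1.1, -0.3, 1.6]
gripper_width: 0.103
time_s: 16.33
tcp_pos: [0.4277, 0.0251, 0.1235]
ee_rot: [[-0.275, -0.961, 0.001], [-0.961, 0.275, 0.0], [-0.0, -0.001, -1.0]]
wrist_force: [0.3, -2.1, 3.7]
gripper_width: 0.104
time_s: 16.75
tcp_pos: [0.4307, 0.0242, 0.1347]
ee_rot: [[-0.275, -0.961, 0.001], [-0.961, 0.275, 0.0], [-0.0, -0.001, -1.0]]
wrist_force: [7.2, -4.2, -8.0]
gripper_width: 0.101
```

```bash
python3 -m jog '[[0,-0.05,-0.25,0,0,0],[0,-0.05,-0.25,0,0,0],[0,-0.05,-0.25,0,0,0],[0,-0.05,-0.25,0,0,0],[0,-0.05,-0.25,0,0,0]]'
python3 - <<'E'
from h import *
f=lambda t:np.array([-.195*np.cos(t)+.05*np.sin(t),.195*np.sin(t)+.05*np.cos(t)])
th=np.linspace(.127,.70,21);p=np.array([f(t) for t in th]);d=np.diff(p,axis=0)*100
for i in range(0,20,5): print(np.round(-d[i:i+5],2).tolist(),p[i+5]-f(0),np.round(th[i+5],3))
E
```

```text
time_s: 17.17
tcp_pos: [0.435, 0.0231, 0.1475]
ee_rot: [[-0.275, -0.962, 0.005], [-0.962, 0.275, -0.001], [-0.001, -0.005, -1.0]]
wrist_force: [14.4, -10.4, -12.0]
gripper_width: 0.1
[[-0.22, -0.53], [-0.24, -0.53], [-0.25, -0.52], [-0.27, -0.51], [-0.28, -0.5]] [0.0204263  0.05024482] 0.27
[[-0.29, -0.5], [-0.31, -0.49], [-0.32, -0.48], [-0.34, -0.47], [-0.35, -0.46]] [0.03652543 0.07414028] 0.414
[[-0.36, -0.45], [-0.37, -0.44], [-0.39, -0.43], [-0.4, -0.42], [-0.41, -0.4]] [0.05587098 0.09549266] 0.557
[[-0.42, -0.39], [-0.43, -0.38], [-0.44, -0.37], [-0.45, -0.35], [-0.46, -0.34]] [0.07806666 0.11386456] 0.7
```

It comes up freely at 24 mm, well past the rattle. I'll continue along the arc.

```bash
python3 -m jog '[[0,-0.27,-0.5,0,0,0],[0,-0.29,-0.5,0,0,0],[0,-0.3,-0.5,0,0,0],[0,-0.32,-0.5,0,0,0],[0,-0.33,-0.5,0,0,0]]'
```

```text
time_s: 17.58
tcp_pos: [0.4456, 0.0198, 0.1717]
ee_rot: [[-0.276, -0.961, -0.004], [-0.961, 0.276, 0.001], [0.0, 0.004, -1.0]]
wrist_force: [-1.8, 4.5, -5.4]
gripper_width: 0.101
```

```bash
python3 -m jog '[[0,-0.29,-0.5,0,0,0],[0,-0.31,-0.49,0,0,0],[0,-0.32,-0.48,0,0,0],[0,-0.34,-0.47,0,0,0],[0,-0.35,-0.46,0,0,0]]'; python3 -c "
from station import sense
print(sense()['moment'],sense()['joints'])"
```

```text
time_s: 18.0
tcp_pos: [0.4612, 0.0153, 0.1972]
ee_rot: [[-0.275, -0.961, -0.003], [-0.961, 0.275, 0.001], [0.0, 0.003, -1.0]]
wrist_force: [-2.9, 5.1, -3.3]
gripper_width: 0.1
[ 1.69896292  0.91840866 -0.02151241] [ 22.07876439   7.35668601 -23.58533409  -0.1223861  -59.20272103
 -38.00247785]
```

```bash
python3 -m jog '[[0,-0.36,-0.45,0,0,0],[0,-0.37,-0.44,0,0,0],[0,-0.39,-0.43,0,0,0],[0,-0.4,-0.42,0,0,0],[0,-0.41,-0.4,0,0,0]]'
```

```text
time_s: 18.42
tcp_pos: [0.4792, 0.0101, 0.219]
ee_rot: [[-0.275, -0.961, -0.004], [-0.961, 0.275, 0.001], [0.0, 0.004, -1.0]]
wrist_force: [-5.9, 7.0, 1.1]
gripper_width: 0.103
```

```bash
python3 -m jog '[[0,-0.42,-0.39,0,0,0],[0,-0.43,-0.38,0,0,0],[0,-0.44,-0.37,0,0,0],[0,-0.45,-0.35,0,0,0],[0,-0.46,-0.34,0,0,0]]'; python3 -m jog '[[0,0,0,0,0,0],[0,0,0,0,0,0],[0,0,0,0,0,0],[0,0,0,0,0,0],[0,0,0,0,0,0]]'
python3 - <<'E'
from h import *
from station import sense,capture
import cv2
c=capture("scene");cv2.imwrite("pics/scene6.png",cv2.resize(c["frame"][80:280,150:380,::-1],None,fx=3,fy=3))
c=capture("top");cv2.imwrite("pics/top6.png",c["frame"][:,:,::-1])
s=sense();p=s["tcp_pos"]-s["ee_rot"][:,2]*.019-np.array([.4277,.0251,.1425])
u=np.array([np.cos(.277),-np.sin(.277),0])
a=np.arctan2(.05+p[2],.195-p@u)-np.arctan2(.05,.195);print(p@u,p[2],np.rad2deg(a),s["moment"])
E
```

```text
time_s: 18.83
tcp_pos: [0.5002, 0.0041, 0.2383]
ee_rot: [[-0.275, -0.961, -0.004], [-0.962, 0.275, 0.001], [0.0, 0.004, -1.0]]
wrist_force: [-8.7, 7.4, 6.0]
gripper_width: 0.104
time_s: 19.25
tcp_pos: [0.5004, 0.0041, 0.2385]
ee_rot: [[-0.275, -0.962, -0.003], [-0.962, 0.275, 0.001], [-0.0, 0.003, -1.0]]
wrist_force: [-7.1, 6.8, 6.3]
gripper_width: 0.105
0.07576012918158818 0.1149643057040752 39.758364897533156 [ 2.13042522  2.2223629  -0.05726892]
```

View pics/scene6.png

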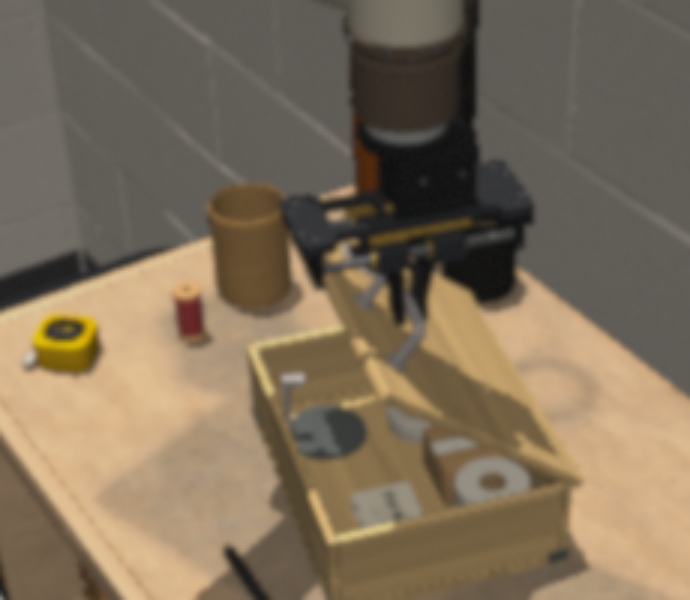

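View pics/top6.png

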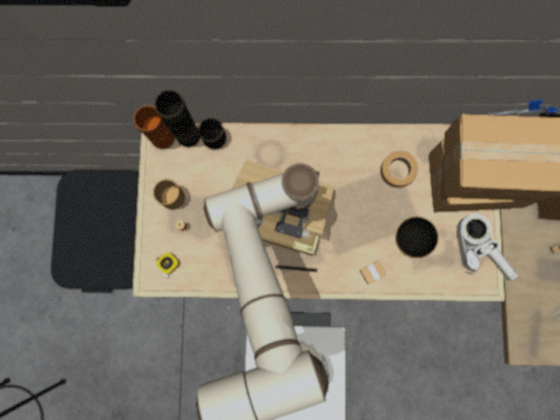

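The scene view shows the cover up and held by the bar, and the bystanders in the top view are where they were. The arm pushes slightly towards the hinge, so I'll ease that off by a couple of millimetres.

```bash
python3 -m jog '[[0,0.05,-0.08,0,0,0],[0,0.05,-0.08,0,0,0],[0,0.05,-0.08,0,0,0],[0,0,0,0,0,0],[0,0,0,0,0,0]]'; python3 -m jog '[[0,0,0,0,0,0],[0,0,0,0,0,0],[0,0,0,0,0,0],[0,0,0,0,0,0],[0,0,0,0,0,0]]'
for i in 1 2; do python3 -m jog '[[0,0,0,0,0,0],[0,0,0,0,0,0],[0,0,0,0,0,0],[0,0,0,0,0,0],[0,0,0,0,0,0]]'|tail -2;done
python3 - <<'E'
from h import *
from station import sense,capture
import cv2,pickle
s=sense();p=s["tcp_pos"]-s["ee_rot"][:,2]*.019-np.array([.4277,.0251,.1425])
u=np.array([np.cos(.277),-np.sin(.277),0])
a=np.arctan2(.05+p[2],.195-p@u)-np.arctan2(.05,.195);print(p@u,p[2],np.rad2deg(a),s["moment"])
T=pickle.load(open("top.pkl","rb"))["frame"].astype(int);c=capture("top")["frame"].astype(int)
d=np.abs(c-T).max(2)
for n,(x,y) in dict(tumbler=(169,194),spool=(181,225),tape=(167,263),carton=(373,272)).items(): print(n,d[y-16:y+17,x-16:x+17].mean())
E
```

```text
time_s: 19.77
tcp_pos: [0.5005, 0.004, 0.2387]
ee_rot: [[-0.275, -0.961, -0.001], [-0.961, 0.275, 0.0], [0.0, 0.001, -1.0]]
wrist_force: [0.6, 2.7, -6.0]
gripper_width: 0.104
time_s: 20.18
tcp_pos: [0.5009, 0.004, 0.2391]
ee_rot: [[-0.275, -0.961, 0.0], [-0.961, 0.275, -0.0], [-0.0, -0.0, -1.0]]
wrist_force: [1.1, 2.4, -7.1]
gripper_width: 0.101
wrist_force: [3.2, 1.8, -8.6]
gripper_width: 0.105
wrist_force: [3.3, 2.8, -10.7]
gripper_width: 0.101
0.0760966418142875 0.11554066905134033 39.92994663795646 [ 0.64317156 -0.91131373 -0.04091812]
tumbler 4.933884297520661
spool 4.393021120293848
tape 12.20752984389348
carton 4.293847566574839
```

```bash
python3 -m jog '[[0,-0.04,0.06,0,0,0],[0,0,0,0,0,0],[0,0,0,0,0,0],[0,0,0,0,0,0],[0,0,0,0,0,0]]'
for i in 1 2 3; do python3 -m jog '[[0,0,0,0,0,0],[0,0,0,0,0,0],[0,0,0,0,0,0],[0,0,0,0,0,0],[0,0,0,0,0,0]]'|grep -E "tcp|force";done
python3 - <<'E'
from h import *
from station import sense,capture
import cv2,pickle
s=sense();p=s["tcp_pos"]-s["ee_rot"][:,2]*.019-np.array([.4277,.0251,.1425])
u=np.array([np.cos(.277),-np.sin(.277),0])
a=np.arctan2(.05+p[2],.195-p@u)-np.arctan2(.05,.195);print(np.rad2deg(a),s["joint_velocities"].round(2))
for f in(pickle.load(open("top.pkl","rb"))["frame"],capture("top")["frame"]):
    h=cv2.inRange(cv2.cvtColor(f,cv2.COLOR_RGB2HSV),(22,170,70),(35,255,255))[245:285,145:190]
    print(np.argwhere(h).mean(0),(h>0).sum())
E
```

```text
time_s: 21.48
tcp_pos: [0.5008, 0.0039, 0.239]
ee_rot: [[-0.275, -0.961, -0.0], [-0.961, 0.275, 0.0], [-0.0, 0.0, -1.0]]
wrist_force: [-0.6, 4.6, -3.1]
gripper_width: 0.103
tcp_pos: [0.5009, 0.0039, 0.239]
wrist_force: [-3.7, 4.1, -2.1]
tcp_pos: [0.5009, 0.0039, 0.239]
wrist_force: [-2.4, 6.0, -1.9]
tcp_pos: [0.5009, 0.0039, 0.2389]
wrist_force: [-1.8, 5.5, -2.1]
39.93047519095922 [-0.09 -0.02 -0.    0.02 -0.04 -0.03]
[17.86170213 22.90957447] 188
[17.62983425 23.15469613] 181
```

The hold is steady at 39.9° with low forces, and the tape measure hasn't moved. Handing in.

```bash
python3 -c "
from station import finish_job
print(finish_job())"
```

```text
the job is handed in; nothing more can be done
None
```

The cover is up at about 40° and the arm is still holding it by the bar. I handed the job in at about 23 s.

- **Catch test:** I tugged the cover by the bar before touching the knob. It stopped hard after about 9 mm, with 30–41 N on the wrist, so the catch was holding it.
- **Knob:** I lowered the cover, let go of the bar, and turned the knob about 89° (1.56 rad) clockwise. On the second lift the cover came up freely.
- **Last checks:** The cover angle worked out from the arm pose is 39.9°. The arm was still, the bar was firmly gripped (opening about 9 mm), and the last wrist force reading was about 6 N.
- **Bystanders:** The tumbler, spool and carton looked unchanged in the top view. The tape measure's patch had changed more than theirs, probably from the arm's shadow. Its yellow outline had moved less than 0.3 pixel, so I take it as not moved.
- **Disagreement:** My first position estimates from the scene and top cameras differed by 5–10 mm sideways. I settled the bar and knob positions with the wrist camera before gripping.

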